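# Close a tube clamp and drop its swing bolt home

### The job

Close the tube clamp on the bench: swing its red hinged half over the tube and press it gently down until it is fully home with the bolt still out of the way; only then swing the bolt up into the slot so that its yellow hand nut drops in behind the raised lip and stays there. Do not force or bang the clamp, do not shift the tube along, and leave the jar, the carton and the spanner alone.

Things in the scene. Friction and masses are not known exactly. Their poses are not given: they have to be found in the camera images.
- coupler: the tube clamp, screwed to the bench by a dark steel base plate 150 x 90 x 12 mm. Origin: centre of the plate's underside, on the bench; x runs across the tube from the hinge side to the bolt side, y along the tube, z up. 'Clamp frame' below means this frame; heights in it are unloaded ones, good to 1 mm. Base plate, then rubber mount, then grey saddle 44 mm wide along y, which holds the tube.
- hinge (a point): middle of the red half's hinge axis, on the saddle: x -45, z 85 mm in the clamp frame; axes as the clamp. Saddle, red half, bolt and tube ride on the rubber mount, which sinks straight down about 1 mm per 2.5 N of push (at most 12 mm, then solid) and rises at most 4 mm when pulled up; it springs back.
- cap (a joint): angle of the red half, rad: 0 = fully home over the tube (hard stop), 1.57 = upright, up to 2.3 = leaning away from the tube; starts 1.7 to 2.1. Stiff: stays where left; about 7 N at its free end moves it. The last 0.09 rad squeezes a rubber pad on the tube, so about 8 N down at the free end is needed to reach home; 15 to 20 N is ample; over 40 N damages it. Left short, it stays short.
- clamp_half: the red half, 44 mm wide along y. Origin on the hinge axis, x towards its free end, z its upper side when home. Arch over the tube: outer radius 32 mm about x 45, z 0. Then a flat lug, z 2 to 14: two prongs 15 wide, to x 118, with a 14 mm slot between, open at the free end. Yellow lip across the prongs at x 115.5, 2.5 mm above the lug; outside it a curved ramp down to x 133, z -4.
- slot (a point): on the lug's upper face, mid-slot, where the bolt belongs: x 97, z 14 mm in the red half's frame (its axes too); with the half home, x 52, y 0, z 99 mm in the clamp frame. The flat around it, from the arch (x 77) to the lip (x 112), 44 mm wide, is the place to push or press; the slot runs through its middle.
- pivot (a point): middle of the swing bolt's pivot axis, on the saddle (so it rides on the mount): x 52, z 50 mm in the clamp frame; axes as the clamp
- bolt (a joint): angle of the swing bolt, rad, about the pivot: 0 = upright in the slot, grows as it leans outward (+x of the clamp) up to 1.5; starts 1.1 to 1.4; stops at -0.06 against the slot's end. Slightly stiff: it stays where it is left.
- nut: hand nut sliding on the bolt. Origin: centre of its washer's underside, 49.5 mm from the pivot at rest; z along the bolt, outward. From there up: plate washer 24 mm along the swing, 34 along y, 4 thick; sleeve 16 across; yellow knob 22 across, from 20.5 to 48.5 mm. A spring pulls it to the pivot; it can be drawn out at most 11 mm (8 N to start, 14 N at 6 mm, 18 N at the end).
- nut_seat (a point): centre of the washer's underside; lies at point slot when seated. To pass the lip the nut must rise about 6 mm along the bolt, between 0.9 and 0.1 rad: it rides up the ramp if pushed inward and left free to rise, or is drawn out by the knob. Within about 0.08 rad of upright it drops onto the lug behind the lip. Over 40 N between nut and red half damages them.
- knob_mid (a point): middle of the yellow knob, the place to grip it: from above, fingers either side along the clamp's y, 22 mm wide; the knob can turn between the fingers as the bolt swings. 84 mm from the pivot at rest; with the nut seated, 35 mm above the lug.
- tube: galvanised steel tube, 42 mm diameter, 260 mm long, loose in the saddle; origin at its middle, y along it. About 0.6 kg.
- jar: glass jar with red cap, 64 mm diameter, 85 mm tall; bystander, origin under its centre
- carton: cardboard carton 90 x 70 x 60 mm; bystander, origin under its centre
- spanner: spanner, 180 mm long, lying flat; bystander
Not all that is in view belongs to the job. There is more than one size of the coupler; the one meant has the size given above.

How it is judged:
On the way, in this order (a step that is already met when the one before it is completed fails the run):
1. the red half is pressed fully home over the tube (within 0.03 rad) while the bolt is still swung out clear of it (over 0.97 rad) (value of joint cap below 0.03 rad and value of joint bolt above 0.97 rad), for 0.2 s.
2. the bolt stands in the slot and its nut has dropped behind the lip (value of joint bolt below 0.12 rad and z of nut_seat in the frame of slot below 0.0015 m), for 0.2 s.
At the end, for the whole second after the job is handed in: The red half is home over the tube (within 0.03 rad), the bolt is upright in the slot (within 0.12 rad) with the nut's washer down on the lug behind the lip (within 1.5 mm), the tube lies within 15 mm of where it was, and everything is released and at rest (all of step 2 and value of joint cap below 0.03 rad and distance of tube from where it was at the start of the episode below 0.015 m and velocity of joint cap below 0.05 rad/s and linear speed of nut below 0.02 m/s); the robot touches nothing.
It fails at once if the robot pushes on the red half with more than 40 N (contact force between any of the fingers, the arm and clamp_half above 40 N).
It fails at once if the nut is forced against the red half with more than 40 N (contact force between nut and clamp_half above 40 N).
It fails at once if the tube is shifted by more than 30 mm (distance of tube from where it was at the start of the episode above 0.03 m).
It fails at once if a bystander is moved by more than 20 mm (distance of any of jar, carton, spanner from where it was at the start of the episode above 0.02 m).
It also fails if it takes over 67 s, if anything falls off the work surface, if the arm or the gripper's body presses on something with over 40 N, if the wrist force passes 120 N, or if a joint passes its speed limit or range.

### The arm

A 6-joint arm with a two-finger parallel gripper is mounted at the origin on the work surface. World frame = base frame: x ahead of the robot, y to its left, z up, the work surface at z = 0. Lengths are in m, angles in rad, forces in N, time in s.
With the tool pointing down it reaches from about 0.4 to 0.825 m from the base axis. Payload 7 kg.
Tool frame: the origin (TCP) lies midway between the tips of the shut fingers; the grasp point (between the pads) lies 19 mm behind it; z points along the fingers, y is the line along which they close (so a half turn about z gives the same grasp; the last joint's range is limited). The gripper opens to 88 mm and grips with 3 to 60 N. Pads are 19 mm wide; open, the fingers measure 130 mm over their backs; the gripper's body (78 mm by 193 mm) begins 47 mm behind the grasp point.
Start: joints at [1.518, 0.359, 0.012, 0, -1.224, -0.288], TCP at [0.226, 0.636, 0.227] pointing down, gripper open.
Joint ranges: [-3.07, 3.07], [-1.43, 2.12], [-1.02, 1.25], [-3.03, 1.67], [-3.05, -0], [-3.03, 3.03]. Speed limits (rad/s): [2.39, 2.39, 3.01, 3.14, 3.14, 3.14].

### API

Orientations are given as a rotation vector (axis times angle).
In Python, from station import move_ptp, line_to, move_j, gripper_to, wait, inverse_kinematics, observe, grab_frame, PlanningError, sign_off gives the robot as it stands. The module is installed in compiled form; this text tells all that it offers. Calls block until the motion is done:
- move_ptp(position, orientation): joint-space move of the TCP to a pose.
- line_to(position, vel=0.15, attitude=None, guard=None): straight line of the TCP; attitude=None keeps the orientation; vel is the mean speed in m/s. With guard (N) it stops when the force on the tool has changed by that much, and returns True; else False.
- move_j(angles): joint-space move.
- gripper_to(opening, grip_force=None): finger opening in m; grip_force is the grip in N (None keeps the last); returns when the fingers have stopped.
- wait(seconds).
- inverse_kinematics(position, orientation): joint angles nearest the present ones, or None.
- observe(): the state.
- grab_frame(name): name is "scene" or "top" or "wrist"; returns a dict with "image" (420x560x3 uint8, red, green, blue), "fov_y" (degrees; the focal length in pixels is half the picture's height over the tangent of half this angle, whatever the lens; pixels are square), "cx", "cy" (the principal point, pixels), "rvec" (rotation vector, rad) and "tvec" (3), from world to camera coordinates, as OpenCV has them. Camera axes: x right, y down, z forward; pixel columns grow to the right and rows downward; lengths in m; the calibration is good to about 2 mm. A picture is of the moment at which its call begins. There is no depth.
A pose or a line that the arm cannot do raises PlanningError and nothing moves.
- sign_off(): hands the job in; it is judged then, once.
The state is a dict: "t": time; "joints": joint angles; "dq": joint speeds; "joint_efforts": joint torques, N m; "tcp_pos": TCP position; "eef_rot": TCP orientation; "wrist_force": force on the tool from outside, world axes, zero at the start; "torque": the same for the moment, N m; "grip_width": finger opening in m; "grip_force": force on a finger pad.
Only numpy, scipy, OpenCV 4.12 (cv2) and the standard library are available. Lean on these libraries where they do the work, as an engineer would, in place of code of your own. Each camera call takes 0.05 s, during which the arm holds its last target. There are 200 camera calls.

## Working session

There is one attempt and no reset: what is moved stays moved. The work goes in short steps, each a Python script; the robot and the scene stay as the last script left them, time stands still between calls to the robot, and variables do not carry over. Pictures are saved under pics/ and viewed, at most 10 in all, crops included, and the job is handed in when it is done.

```bash
mkdir -p pics; cat > h.py <<'E'
import numpy as np, cv2
from station import *
def grab(n):
    f=grab_frame(n); return f
def KRt(f):
    h=f["image"].shape[0]; fl=h/2/np.tan(np.radians(f["fov_y"])/2)
    K=np.array([[fl,0,f["cx"]],[0,fl,f["cy"]],[0,0,1]]); R=cv2.Rodrigues(np.array(f["rvec"],float))[0]
    return K,R,np.array(f["tvec"],float).ravel()
def ray(f,u,v):
    K,R,t=KRt(f); d=R.T@np.linalg.solve(K,[u,v,1.]); return -R.T@t,d/np.linalg.norm(d)
def onz(f,u,v,z):
    c,d=ray(f,u,v); return c+d*(z-c[2])/d[2]
def tri(rs):
    A=sum(np.eye(3)-np.outer(d,d) for c,d in rs); b=sum((np.eye(3)-np.outer(d,d))@c for c,d in rs)
    p=np.linalg.solve(A,b); return p,[np.linalg.norm((np.eye(3)-np.outer(d,d))@(p-c)) for c,d in rs]
def proj(f,p):
    K,R,t=KRt(f); q=K@(R@np.array(p)+t); return q[:2]/q[2]
def save(f,n): cv2.imwrite("pics/"+n,f["image"][:,:,::-1])
E
python3 - <<'E'
from h import *
import pickle
F={n:grab(n) for n in("scene","top","wrist")}
pickle.dump(F,open("f0.pkl","wb"))
for n,f in F.items():
    save(f,n+"0.png"); c,d=ray(f,280,210); print(n,f["fov_y"],c.round(3),d.round(3))
o=observe();print(o["t"],o["tcp_pos"],o["eef_rot"],o["wrist_force"])
E
```

```text
scene 47.32370221779728 [1.03  0.522 0.851] [-0.503 -0.487 -0.714]
top 47.53473803810286 [0.363 0.01  1.291] [ 0.143 -0.01  -0.99 ]
wrist 58.856578272837965 [0.304 0.607 0.384] [-0.309  0.096 -0.946]
0.15 [0.22550395 0.6358261  0.22582979] [ 3.09479761e+00 -5.32525724e-01 -9.23230808e-05] [ 0.24177629 -0.7054759   0.06969345]
```

View pics/scene0.png

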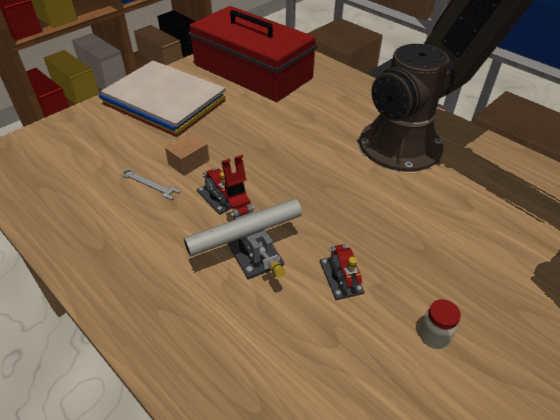

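View pics/top0.png

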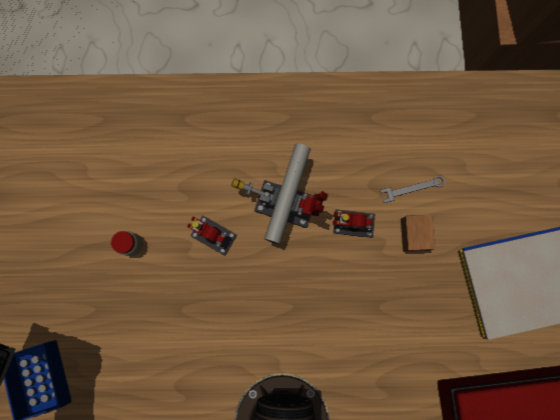

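Candidates in the top view are a large clamp with tube at (285,200), a small closed one at (212,235) and a small closed one at (354,222). The large one fits: it holds the 42 mm tube, stands open and its bolt is swung out. I'll measure it and confirm with a crop.

```bash
python3 - <<'E'
from h import *
import pickle
F=pickle.load(open("f0.pkl","rb"))
t=F["top"];s=F["scene"]
c1=cv2.resize(t["image"][130:260,180:390],None,fx=3.8,fy=3.8,interpolation=2)
c2=cv2.resize(s["image"][140:300,150:380],None,fx=2.5,fy=2.5,interpolation=2)
cv2.imwrite("pics/crop_t.png",c1[:,:,::-1]);cv2.imwrite("pics/crop_s.png",c2[:,:,::-1])
def blobs(f,lo,hi,name):
    h=cv2.cvtColor(f["image"],cv2.COLOR_RGB2HSV); m=cv2.inRange(h,lo,hi)
    n,l,st,ce=cv2.connectedComponentsWithStats(m)
    for i in range(1,n):
        if st[i,4]>12: print(name,st[i],ce[i].round(1))
for n in("top","scene"):
    blobs(F[n],(22,150,110),(34,255,255),n+" yel")
    blobs(F[n],(0,0,90),(180,50,255),n+" grey") if 0 else None
E
```

```text
top yel [233 180   5   6  22] [235.  182.3]
top yel [239 182   5   6  18] [240.8 184.7]
top yel [343 214   5   6  24] [345.  216.8]
top yel [192 221   6   6  28] [194.5 223.8]
scene yel [180 121  10   8  14] [184.5 124.2]
scene yel [350 257   7   7  37] [352.8 259.8]
scene yel [271 262  14  15 125] [277.9 269.2]
```

View pics/crop_t.png

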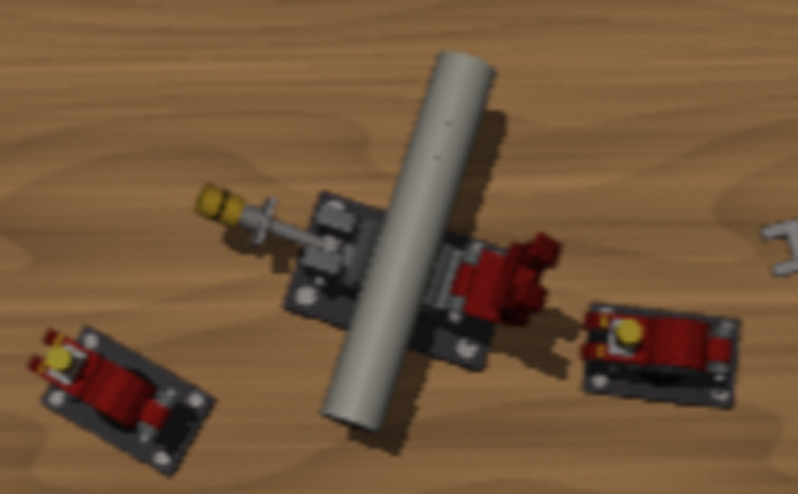

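View pics/crop_s.png

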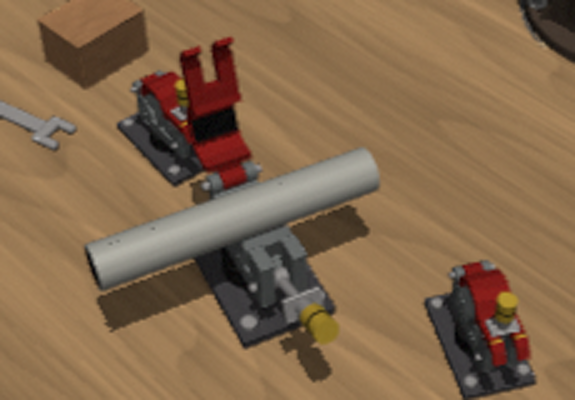

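The crops confirm the choice. Crop_t shows the large clamp, its plate corners at about (320,192), (285,308) and (485,370), tube over the saddle, red half upright at (500,285), bolt knob at (220,205). The two small ones are closed and have no tube. Now the frame.

```bash
python3 - <<'E'
from h import *
import pickle
F=pickle.load(open("f0.pkl","rb"));t=F["top"];s=F["scene"]
T=lambda u,v:(180+(u+.5)/3.8-.5,130+(v+.5)/3.8-.5)
S=lambda u,v:(150+(u+.5)/2.5-.5,140+(v+.5)/2.5-.5)
a,b,c=[onz(t,*T(*p),.012) for p in((320,192),(285,308),(485,370))]
print("plate",a,b,c,np.linalg.norm(a-b),np.linalg.norm(b-c), "ctr",(a+c)/2)
e=[onz(t,*T(*p),.085) for p in((437,57),(495,70),(323,410),(380,430))]
print("tube",(e[0]+e[1])/2,(e[2]+e[3])/2,np.linalg.norm(e[0]-e[1]),np.linalg.norm((e[0]+e[1]-e[2]-e[3])/2),sum(e)/4)
k,r=tri([ray(t,*T(220,205)),ray(s,277.9,269.2)]);print("knob",k,r)
ax=(e[0]+e[1]-e[2]-e[3]);ay=ax/np.linalg.norm(ax)
x=(b-c)/np.linalg.norm(b-c);print("yaw from plate",np.arctan2(x[1],x[0]),"from tube",np.arctan2(-ay[0],ay[1]), np.arctan2(ay[1],ay[0]))
o=(a+c)/2;o[2]=0
print("knob rel",np.dot(k-o,x),k[2],"lat",np.cross(x,k-o)[2])
for p,q in(((545,245),(190,50)),((530,297),(227,43))):
    print("prong",tri([ray(t,*T(*p)),ray(s,*S(*q))]))
print(inverse_kinematics([0.5,0,0.3],[np.pi,0,0]))
E
```

```text
plate [0.63081504 0.04030776 0.012     ] [0.54674451 0.06591353 0.012     ] [ 0.50066254 -0.07580059  0.012     ] 0.08788350323729785 0.14901824793516852 ctr [ 0.56573879 -0.01774642  0.012     ]
tube [ 0.70430704 -0.06225475  0.085     ] [0.46032232 0.01881844 0.085     ] 0.04077824160231551 0.25710193961893124 [ 0.58231468 -0.02171815  0.085     ]
knob [0.60824069 0.10772894 0.07740431] [np.float64(0.0008893925574890947), np.float64(0.0008893925574891429)]
yaw from plate 1.2564056572955904 from tube -1.89160575145496 -0.3208094246600634
knob rel 0.1324683390020016 0.07740431307570945 lat -0.00161703513820817
prong (array([ 0.55455973, -0.09990916,  0.20926809]), [np.float64(0.0008283483648972707), np.float64(0.000828348364897242)])
prong (array([ 0.52307529, -0.09000052,  0.20445829]), [np.float64(0.0014558520584190366), np.float64(0.001455852058418945)])
[ 3.93691371e-01  2.41717569e-02 -2.42532021e-01  4.44089210e-16
 -1.30409255e+00  1.17710496e+00]
```

Plate 88×149 mm, tube 41×257 mm and knob at radius ~84 mm, all as given. Clamp yaw ≈1.253, bolt ≈1.25, cap ≈1.85. Next: swing the red half over with shut fingers, tool y along clamp y.

```bash
cat >> h.py <<'E'
O=np.array([0.5657,-0.0177,0.]); YAW=1.253
X=np.array([np.cos(YAW),np.sin(YAW),0]); Y=np.array([-X[1],X[0],0])
def C(x,y,z): return O+X*x+Y*y+np.array([0,0,z])
def rv(s): # tool y = s*Y, z down
    y=s*Y; z=np.array([0,0,-1.]); return cv2.Rodrigues(np.stack([np.cross(y,z),y,z],1))[0].ravel()
def toC(p): d=np.array(p)-O; return np.array([d@X,d@Y,d[2]])
def st():
    o=observe(); return round(o["t"],2),(toC(o["tcp_pos"])*1e3).round(1),np.array(o["wrist_force"]).round(1)
def corner(th,r=.104): return -.045+r*np.cos(th)-.014*np.sin(th), .085+r*np.sin(th)+.014*np.cos(th)
E
python3 - <<'E'
from h import *
P=[C(-.145,0,.178),C(.05,0,.099),C(.132,0,.057),C(.05,0,.13)]
for s in(1,-1):
    print(s,[None if (q:=inverse_kinematics(p,rv(s))) is None else np.round(q,2) for p in P])
o=observe()
line_to(np.array(o["tcp_pos"])+[0,0,.15],vel=.3)
gripper_to(0.0)
q=[inverse_kinematics(C(-.145,0,.36),rv(s)) for s in(1,-1)]
s=1 if abs(q[0][5])<abs(q[1][5]) else -1
print("s",s); open("s.txt","w").write(str(s))
move_ptp(C(-.145,0,.36),rv(s)); print(st())
line_to(C(-.145,0,.178),vel=.15,guard=10); print(st())
E
```

```text
1 [array([ 0.07,  0.18, -0.35,  0.  , -1.04, -0.39]), array([ 0.39,  0.32, -0.36,  0.  , -0.89, -0.7 ]), array([ 0.49,  0.42, -0.32,  0.  , -0.83, -0.81]), array([ 0.39,  0.29, -0.33,  0.  , -0.96, -0.7 ])]
-1 [array([ 0.07,  0.18, -0.35,  0.  , -1.04,  2.75]), array([ 0.39,  0.32, -0.36,  0.  , -0.89,  2.44]), array([ 0.49,  0.42, -0.32,  0.  , -0.83,  2.33]), array([ 0.39,  0.29, -0.33,  0.  , -0.96,  2.44])]
s -1
(5.19, array([-145.3,    0.4,  360.9]), array([-0. ,  0.3,  0.4]))Traceback (most recent call last):
  File "<stdin>", line 12, in <module>
station.PlanningError: the arm cannot follow that straight line within its joint ranges
```

```bash
python3 - <<'E'
from h import *
print(np.round(observe()["joints"],2), observe()["grip_width"])
for s in(1,-1):
  for z in(.36,.3,.25,.178): 
    q=inverse_kinematics(C(-.145,0,z),rv(s)); print(s,z,None if q is None else np.round(q,2))
E
```

```text
[ 2.49 -1.43 -0.05 -0.   -2.95  0.33] 0.0006028574964984303
1 0.36 [ 0.07  0.08 -0.05  0.   -1.44 -0.39]
1 0.3 [ 0.07  0.1  -0.16  0.   -1.31 -0.39]
1 0.25 [ 0.07  0.13 -0.24  0.   -1.2  -0.39]
1 0.178 [ 0.07  0.18 -0.35  0.   -1.04 -0.39]
-1 0.36 [ 2.49 -1.43 -0.05  0.   -2.95  0.33]
-1 0.3 [ 0.07  0.1  -0.16  0.   -1.31  2.75]
-1 0.25 [ 0.07  0.13 -0.24  0.   -1.2   2.75]
-1 0.178 [ 0.07  0.18 -0.35  0.   -1.04  2.75]
```

```bash
python3 - <<'E'
from h import *
q=np.array(inverse_kinematics(C(-.145,0,.36),rv(1))); c=np.array(observe()["joints"])
w=c.copy(); w[1]=-.7; move_j(list(w)); 
w=q.copy(); w[1]=-.5; move_j(list(w)); print(st())
move_j(list(q)); print(st())
line_to(C(-.145,0,.178),vel=.2,guard=10); print(st(),np.round(observe()["joints"],2))
f=grab("scene");save(f,"scene1.png")
E
```

```text
(9.31, array([-209.6,  159. ,  612.3]), array([ 0. , -0.2,  0.2]))
(10.48, array([-1.450e+02, -2.000e-01,  3.617e+02]), array([ 0.6, -0.7,  0.1]))
(11.54, array([-144.9,   -0.8,  179.6]), array([0.7, 0.4, 0.3])) [ 0.07  0.18 -0.35  0.   -1.04 -0.39]
```

View pics/scene1.png

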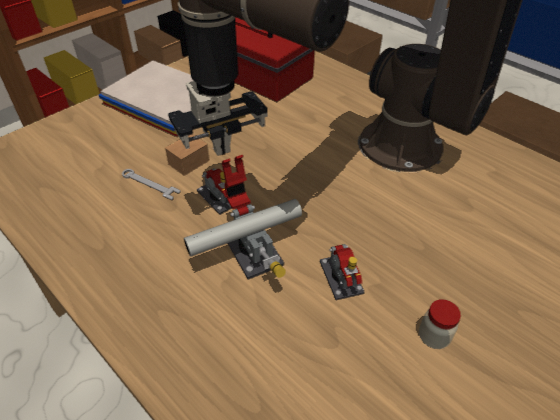

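The fingers (220,140) stand behind the upright red half (235,170), and nothing has been disturbed. Swinging now.

```bash
python3 - <<'E'
from h import *
for th in list(np.arange(1.95,.2,-.15))+[.2]:
    x,z=corner(th); g=line_to(C(x-.0095,0,z),vel=.07,guard=25); print(round(th,2),*st(),g)
    if g: break
E
```

```text
1.95 12.3 [-1.058e+02  1.000e-01  1.763e+02] [-0.1  0.9 -1.3] False
1.8 12.68 [-92.2   0.4 182.8] [-0.8 -2.8 -2.8] False
1.65 13.05 [-76.8   0.2 187.3] [-1.4 -2.7 -1.8] False
1.5 13.43 [-6.110e+01  1.000e-01  1.896e+02] [-1.3 -1.2 -1.4] False
1.35 13.8 [-45.2  -0.  189.5] [-0.9 -1.6 -1.6] False
1.2 14.18 [-2.970e+01 -1.000e-01  1.871e+02] [-1.3 -1.4 -1. ] False
1.05 14.55 [-14.7  -0.2 182.4] [-0.4 -2.6 -0.1] False
0.9 14.93 [ -0.6  -0.3 175.4] [ 0.1 -1.8 -0.3] False
0.75 15.3 [ 12.4  -0.3 166.4] [ 0.1 -1.6  1.3] False
0.6 15.68 [ 23.9  -0.3 155.6] [ 0.7 -1.6  2.1] False
0.45 16.05 [ 3.35e+01 -1.00e-01  1.43e+02] [1.4 0.3 1.8] False
0.3 16.43 [4.090e+01 1.000e-01 1.293e+02] [1.3 0.4 3.2] False
0.2 16.73 [4.470e+01 1.000e-01 1.195e+02] [0.8 1.7 3.3] False
```

```bash
python3 - <<'E'
from h import *
g=line_to(C(.049,0,.102),vel=.05,guard=17); print(st(),g)
if not g:
    for z in np.arange(.099,.083,-.0015):
        g=line_to(C(.0495,0,z),vel=.02,guard=20); s=st(); print(s,g)
        if g or s[2][2]>18: break
wait(.35); print(st())
f=grab("wrist");save(f,"wrist2.png")
E
```

```text
(17.23, array([ 4.920e+01, -1.000e-01,  1.024e+02]), array([-0.2,  3.6,  4.4])) False
(17.53, array([49.6, -0.1, 99.7]), array([-1.7,  1.9,  7. ])) False
(17.78, array([49.8, -0.2, 98.3]), array([-1.6,  3.4,  7.5])) False
(18.03, array([50. , -0.2, 97. ]), array([-2.2,  3.5,  8.7])) False
(18.28, array([50.1, -0.2, 95.6]), array([-2.9,  3.8,  9.1])) False
(18.53, array([50.1, -0.3, 94.4]), array([-3.7,  4.4, 12. ])) False
(18.78, array([50.1, -0.2, 93.2]), array([-4.3,  5.1, 14.5])) False
(19.03, array([50.1, -0.3, 92.1]), array([-5.5,  5.7, 18.1])) False
(19.38, array([50.1, -0.3, 92.2]), array([-5. ,  5. , 17.7]))
```

```bash
python3 - <<'E'
from h import *
import pickle
line_to(C(.0495,0,.0895),vel=.02,guard=10); wait(.3); print(st())
line_to(C(.0495,0,.16),vel=.15); print(st())
gripper_to(.06,grip_force=40)
line_to(C(.115,0,.19),vel=.2); print(st())
f=grab("wrist");save(f,"wrist3.png");t=grab("top");s=grab("scene"); pickle.dump((f,t,s),open("f3.pkl","wb"))
print(ray(f,280,210))
c=cv2.resize(s["image"][160:310,170:380],None,fx=2,fy=2,interpolation=2)
im=np.zeros((420+300,560,3),np.uint8); im[:420]=f["image"]; im[420:,:420]=c
im=cv2.resize(im,None,fx=.83,fy=.83,interpolation=3)
cv2.imwrite("pics/both3.png",im[:,:,::-1])
E
```

```text
(19.98, array([50.1, -0.3, 91.8]), array([-5.4,  4.7, 18.5]))
(20.6, array([ 49. ,   0.7, 158.9]), array([ 0.3,  0.1, -0.3]))
(22.21, array([115.7,   0.3, 190. ]), array([-0.1, -0.1, -0.3]))
(array([0.57435972, 0.01150633, 0.34827994]), array([ 0.08935394,  0.31217715, -0.94581251]))
```

View pics/both3.png

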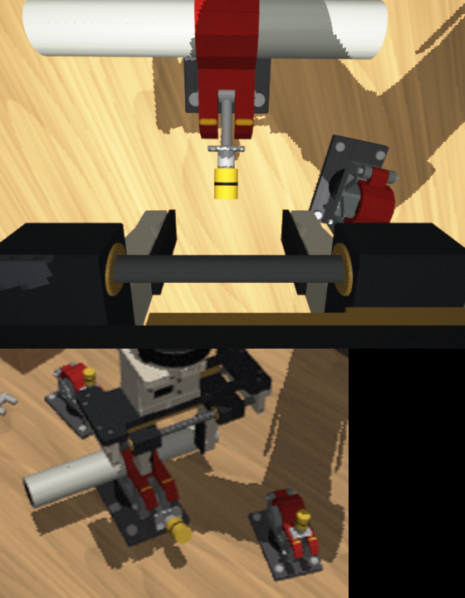

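```bash
python3 - <<'E'
from h import *
import pickle
f,t,s=pickle.load(open("f3.pkl","rb"))
def blobs(f,n):
    m=cv2.inRange(cv2.cvtColor(f["image"],cv2.COLOR_RGB2HSV),(20,140,100),(34,255,255)); k,l,S,c=cv2.connectedComponentsWithStats(m)
    for i in range(1,k):
        if S[i,4]>25: print(n,S[i],c[i].round(1))
blobs(f,"wrist");blobs(s,"scene")
for y in(-.0145,.0145): print("lip pred",proj(f,C(.0705,y,.1015)), "if .05 open",proj(f,C(.0705,y,.1073)))
for b in(1.15,1.2,1.25,1.3,1.35): print(b,proj(f,C(.052+.084*np.sin(b),0,.05+.084*np.cos(b))),proj(s,C(.052+.084*np.sin(b),0,.05+.084*np.cos(b))))
E
```

```text
wrist [240 144  21   6 114] [250.2 146.5]
wrist [284 144  20   7 119] [293.7 146.8]
wrist [258 203  29  17 491] [271.9 211. ]
wrist [258 223  29  18 501] [272.  231.2]
wrist [417 306   8  33  91] [421.2 323.8]
wrist [127 311   7  36 100] [129.3 329.8]
wrist [418 340   6  15  31] [420.8 345.8]
scene [ 44   0  33  28 644] [60.1 11.7]
scene [ 69  68  30  36 629] [84.  85.5]
scene [174  95  51  39 125] [198.  114.7]
scene [221 171   6  11  47] [223.7 175.8]
scene [349 257   8   9  53] [352.5 260.9]
scene [270 262  16  16 152] [278.  269.4]
lip pred [252.14162477 146.37458758] if .05 open [251.61026872 147.82354115]
lip pred [295.8449015  146.42202243] if .05 open [296.31125816 147.872016  ]
1.15 [274.08276231 219.58810852] [277.1653674  265.48420489]
1.2 [274.09998727 219.80484381] [277.5223309  267.24343003]
1.25 [274.1170433  219.74541109] [277.83373527 268.95003408]
1.3 [274.13389482 219.42177889] [278.09890768 270.59915763]
1.35 [274.15050993 218.84587655] [278.31734791 272.18620277]
```

Lips at (250,146) and (294,147) match the home prediction. The knob at (272,221) gives bolt ≈1.26 and y ≈ -1.3 mm. Grip and start drawing the nut out.

```bash
cat >> h.py <<'E'
YO=-.0013
def kn(b,d,dz=0): return C(.052+(.084+d)*np.sin(b),YO,.05+dz+(.084+d)*np.cos(b)-.019)
E
python3 - <<'E'
from h import *
p=kn(1.26,0); up=p.copy(); up[2]=.13
line_to(up,vel=.2); print(line_to(p,vel=.1,guard=8),st())
gripper_to(.015,grip_force=40); o=observe(); print(o["grip_width"],o["grip_force"],st())
for b,d,dz in((1.2,.003,.001),(1.1,.006,.002),(1.0,.008,.003)):
    g=line_to(kn(b,d,dz),vel=.05,guard=25); print(b,*st(),g,round(observe()["grip_width"],4))
    if g: break
f=grab("scene")
c=cv2.resize(f["image"][190:310,200:340],None,fx=3,fy=3,interpolation=2); cv2.imwrite("pics/s4.png",c[:,:,::-1])
E
```

```text
False (23.7, array([132.3,  -1.8,  57.4]), array([-0.4,  0. , -0.6]))
0.021293945990819796 40.00291585922241 (24.42, array([132.2,  -2.2,  57. ]), array([ 4.4, -2.7, -0.9]))
1.2 24.71 [131.7  -1.8  62.9] [ 7.8 -8.9 -7.8] False 0.021
1.1 25.07 [130.3  -1.8  72.9] [  7.6 -10.9  -8.2] False 0.021
1.0 25.43 [127.2  -1.7  82.6] [  7.5 -11.7  -8.7] False 0.0212
```

```bash
cat >> h.py <<'E'
def fc():
    w=np.array(observe()["wrist_force"]); return np.array([w@X,w@Y,w[2]]).round(1)
E
python3 - <<'E'
from h import *
import h
for yo,d in((-.0023,.009),(-.0033,.010)):
    h.YO=yo; line_to(kn(1.0,d,.003),vel=.02,guard=15); wait(.1); F=fc(); print(yo,st()[:2],F,"pull",-(F[0]*np.sin(1)+F[2]*np.cos(1)))
E
```

```text
-0.0023 (25.82, array([127.5,  -1.9,  82.5])) [-9.7 -7.7 -8.8] pull 12.916928844276224
-0.0033 (26.18, array([127.9,  -2. ,  82.6])) [-9.2 -6.2 -9.2] pull 12.712314274219533
```

View pics/s4.png

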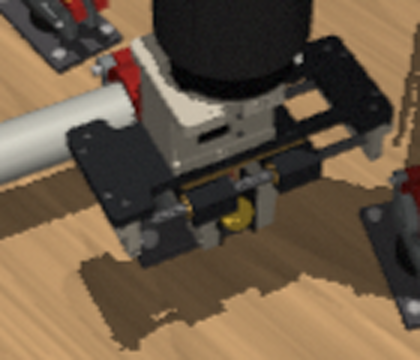

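The knob is held (238,213) between the fingers and the bolt is coming up with it. The pull of 12.7 N and the measured radius agree on about 5 mm drawn. I'll swing in, regulating the pull to about 15.5 N.

```bash
python3 - <<'E'
from h import *
import h
h.YO=-.0035; d=.012
for b in np.arange(.93,-.01,-.08):
    dz=.004 if b<.9 else .0035
    g=line_to(kn(b,d,dz),vel=.06,guard=20); F=fc(); p=-(F[0]*np.sin(b)+F[2]*np.cos(b)); tang=F[0]*np.cos(b)-F[2]*np.sin(b)
    x,y,z=st()[1]; v=np.array([x-52,z+19-50-1e3*dz])
    print(round(b,2),"b_est",np.arctan2(*v).round(3),"draw",(np.hypot(*v)-84).round(1),"pull",p.round(1),"tang",tang.round(1),"Fy",F[1],"d",round(d,4),g)
    d=np.clip(d+np.clip((15.5-p)*.0005,-.0015,.0015),.006,.017)
    if g: break
print(st(),observe()["grip_width"])
E
```

```text
0.93 b_est 0.928 draw 7.9 pull 13.8 tang 3.2 Fy -6.1 d 0.012 False
0.85 b_est 0.846 draw 8.8 pull 14.7 tang 2.9 Fy -6.0 d 0.0129 False
0.77 b_est 0.766 draw 9.4 pull 15.7 tang 2.2 Fy -6.3 d 0.0133 False
0.69 b_est 0.685 draw 9.5 pull 13.5 tang 3.1 Fy -6.0 d 0.0132 False
0.61 b_est 0.605 draw 10.6 pull 15.2 tang 2.9 Fy -6.3 d 0.0142 False
0.53 b_est 0.525 draw 10.9 pull 14.6 tang 3.6 Fy -4.7 d 0.0143 False
0.45 b_est 0.446 draw 11.5 pull 14.9 tang 4.0 Fy -5.1 d 0.0148 False
0.37 b_est 0.365 draw 12.3 pull 15.4 tang 3.7 Fy -4.6 d 0.0151 False
0.29 b_est 0.285 draw 13.4 pull 16.3 tang 2.6 Fy -1.5 d 0.0151 False
0.21 b_est 0.203 draw 14.0 pull 15.8 tang 3.5 Fy 3.0 d 0.0147 False
0.13 b_est 0.126 draw 14.2 pull 15.1 tang 2.6 Fy 4.9 d 0.0146 False
0.05 b_est 0.048 draw 14.4 pull 15.1 tang 2.1 Fy 6.8 d 0.0148 False
(29.57, array([ 56.7,  -2.4, 133.3]), array([ -6. ,   3.3, -15.2])) 0.020958328533549453
```

```bash
python3 - <<'E'
from h import *
import h,pickle
h.YO=-.0025
line_to(kn(0.0,.0148,.004),vel=.03,guard=15); print(st(),fc())
for i in range(1,13):
    line_to(kn(0.0,.0148-.0018*i,.004),vel=.03,guard=12); F=fc(); print(st()[1],F)
    if F[2]>3: break
f=grab("wrist");save(f,"wrist5.png");pickle.dump(f,open("f5.pkl","wb"))
E
```

```text
(29.88, array([ 52.7,  -2.3, 133.9]), array([ -2.6,   4.4, -16.2])) [  3.4   3.8 -16.2]
[ 52.7  -2.3 132.2] [  5.2   4.5 -13.8]
[ 52.7  -2.3 130.6] [  3.6   4.8 -12.9]
[ 52.8  -2.3 129. ] [  3.6   5.4 -11.3]
[ 52.8  -2.4 127.3] [ 2.7  6.6 -9.3]
[ 52.8  -2.4 125.7] [ 3.7  7.  -8.2]
[ 52.8  -2.5 124.4] [ 3.4  7.7 -5.7]
[ 52.8  -2.5 123. ] [ 3.4  9.4 -2.7]
[ 52.8  -2.6 121.6] [ 2.7 11.2  1.2]
[ 52.9  -2.7 120.3] [ 3.1 11.4  3.6]
```

View pics/wrist5.png

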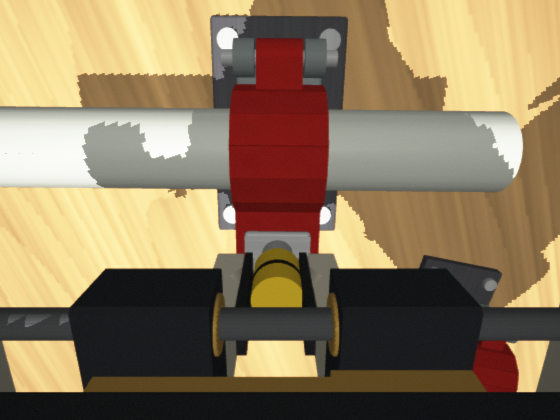

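The knob (277,280) is upright with its washer (278,243) on the lug. The force went from pull to slight push, so the nut appears seated. Release and check.

```bash
python3 - <<'E'
from h import *
import pickle
gripper_to(.05); print(st())
p=np.array(observe()["tcp_pos"]); line_to(p+[0,0,.09],vel=.15); line_to(C(.10,0,.22),vel=.2); print(st())
f=grab("wrist");save(f,"wrist6.png");pickle.dump(f,open("f6.pkl","wb"))
for n,q in dict(slot=(.052,0,.099),top0=(.052,0,.1475),top_unseated=(.052,0,.1535),lipL=(.0705,-.0145,.1015),lipR=(.0705,.0145,.1015),wash1=(.064,-.017,.103),wash2=(.064,.017,.103)).items(): print(n,proj(f,C(*q)).round(1))
E
```

```text
(32.9, array([ 52. ,  -2.6, 117.6]), array([0.7, 0.1, 1.1]))
(34.05, array([100.6,   0.5, 218.7]), array([ 0.6, -0.7, -0.2]))
slot [273.5 135.2]
top0 [273.3 145.6]
top_unseated [273.2 147.1]
lipL [254.2 160.5]
lipR [292.9 160.5]
wash1 [250.5 152.2]
wash2 [296.5 152.3]
```

View pics/wrist6.png

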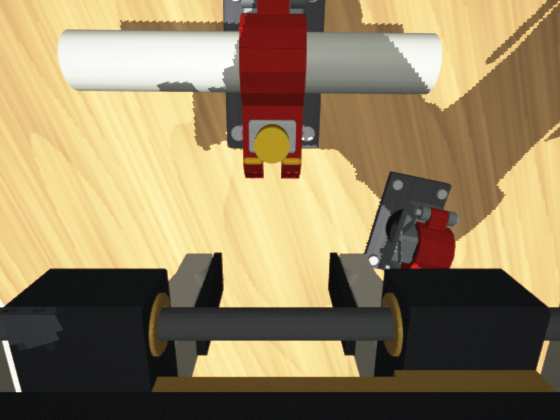

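The knob top at (272,144), washer edge at about row 152 and lip at row 160 all match the seated prediction, with the bolt upright. The tube hasn't moved and the robot is clear, so I'm handing in.

```bash
python3 -c "
from h import *
print(sign_off())"
```

```text
the job is handed in; nothing more can be done
None
```

The job is handed in at about 34 s: the red half was pressed home with 18 N before the bolt was moved, and the nut is behind the lip with the bolt upright, both confirmed in the last wrist picture; no verdict was returned.

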